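Re-rack specimen vials in reverse order

TASK

Move the four amber specimen vials from the grey carriers on the metal rail into the white four-bay rack, in the reverse order: the vial that is nearest the robot at the start goes into the rack's farthest bay, the next one into the next bay towards the robot, and so on, until the one that was farthest stands in the nearest bay. Set each vial down gently, standing upright on the floor of its bay, one to a bay, and never let one tip over. Do not shift the culture dish that lies between rail and rack.

Things in the scene. Friction and masses are not known exactly. Their poses are not given: they have to be found in the camera images.
- slim (a point): The slim round amber glass vial with a narrower cork stopper: body 26 mm in diameter and 66 mm high, 78 mm high in all. Its point is the centre of the vial, half-way up; z points up along it. Loose, 40 to 140 g, friction ordinary.
- squat (a point): The squat wide round amber glass jar with a black cap as wide as itself: 36 mm in diameter (cap 37), 60 mm high in all, of which the cap is the top 12. Its point is the centre of the vial, half-way up; z points up along it. Loose, 40 to 140 g, friction ordinary.
- square (a point): The square amber glass bottle with a narrow round black cap: body 30 by 30 mm and 52 mm high, 66 mm high in all; its x and y axes are square to its faces, and at the start parallel to the rail's length and width. Its point is the centre of the vial, half-way up; z points up along it. Loose, 40 to 140 g, friction ordinary.
- shouldered (a point): The round amber glass bottle with sloping shoulders, a narrow neck and a cork: body 32 mm in diameter and 48 mm high, 74 mm high in all. Its point is the centre of the vial, half-way up; z points up along it. Loose, 40 to 140 g, friction ordinary.
- carrier_slim: Grey carrier in which the slim vial stands at the start: fixed shallow cup, 53 mm (x) by 60 (y), rim 10 and inner floor 6 mm over its underside, on a 4 mm aluminium rail: the vial stands 10 mm over the table. Origin: centre of its underside. x points along the rail, away from the robot within 0.2 rad. Four alike in one row along x, 56 mm apart.
- carrier_squat: Grey carrier in which the squat vial stands at the start: fixed shallow cup, 53 mm (x) by 60 (y), rim 10 and inner floor 6 mm over its underside, on a 4 mm aluminium rail: the vial stands 10 mm over the table. Origin: centre of its underside. x points along the rail, away from the robot within 0.2 rad. Four alike in one row along x, 56 mm apart.
- carrier_square: Grey carrier in which the square vial stands at the start: fixed shallow cup, 53 mm (x) by 60 (y), rim 10 and inner floor 6 mm over its underside, on a 4 mm aluminium rail: the vial stands 10 mm over the table. Origin: centre of its underside. x points along the rail, away from the robot within 0.2 rad. Four alike in one row along x, 56 mm apart.
- carrier_shouldered: Grey carrier in which the shouldered vial stands at the start: fixed shallow cup, 53 mm (x) by 60 (y), rim 10 and inner floor 6 mm over its underside, on a 4 mm aluminium rail: the vial stands 10 mm over the table. Origin: centre of its underside. x points along the rail, away from the robot within 0.2 rad. Four alike in one row along x, 56 mm apart.
- rack: The empty white rack, fixed on the table: 228 mm long (x), 60 wide (y). Four bays in a row centred at x = -84, -28, 28, 84 mm, y = 0, each 52 mm square inside; floor 6 mm over the table, outer walls 12, dividers 14. Origin: centre of its underside. x points away from the robot within 0.2 rad: bay -84 is the nearest, +84 the farthest. Beside the rail; which is on the left varies.
- dish: The culture dish lying between rail and rack: a clear, covered flat dish with amber jelly inside, 90 mm in diameter and 14 mm high, loose, 70 g. Origin: centre of its underside. To be left where it is.
Mind the look-alikes: they are no part of the job. Leave any purple look-alike of the part that bears shouldered alone.

How it is judged:
By the outcome, as a careful person would: the job done as asked, in the order asked, and still so for the second after the job is handed in, with the robot touching nothing.
It also fails if it takes over 128 s, if anything falls off the work surface, if the arm or the gripper's body presses on something with over 40 N, if the wrist force passes 120 N, or if a joint passes its speed limit or range.

ROBOT

A 6-joint arm with a two-finger parallel gripper is mounted at the origin on the work surface. World frame = base frame: x ahead of the robot, y to its left, z up, the work surface at z = 0. Lengths are in m, angles in degrees, forces in N, time in s.
With the tool pointing down it reaches from about 0.3 to 0.75 m from the base axis. Payload 8.5 kg.
Tool frame: the origin (TCP) lies between the finger pads; the fingertips stand 25 mm ahead of it and the grasp point (between the pads) lies 6 mm ahead of it; x points along the fingers, y is the direction in which the jaws open and shut, and the axes are right-handed (so a half turn about x gives the same grasp; the last joint's range is limited). The gripper opens to 85 mm and grips with 20 to 120 N. Pads are 22 mm wide; open, the fingers measure 114 mm over their backs; the gripper's body (76 mm by 85 mm) begins 54 mm behind the grasp point. The pads swing forward as they close: fully open they stand 13 mm farther back than shut.
Start: joints at [62.664, 21.807, 74.336, -0, 83.858, -12.336], TCP at [0.142, 0.531, 0.256] pointing down, gripper open.
Joint ranges: [-178.18, 178.18], [-50.72, 133.34], [12.68, 142.11], [-81.47, 261.47], [9.98, 163.14], [-165.26, 165.26]. Speed limits (degrees/s): [136.94, 136.94, 180, 180, 180, 180].

INTERFACE

Orientations are given as a 3x3 rotation matrix whose columns are the frame's x, y, z axes.
In Python, from rig import sensors, get_image, workorder gives the robot as it stands.
- The arm moves only by the tool arm_command, never from a script. Its argument "plan" is a list that holds one entry, the list of rows, each a list of 6 numbers: the shift along the tool's x, y, z in units of 25 mm (1.0 is 25 mm), then the turn, a rotation vector about the tool's x, y, z in units of 6 degrees (1.0 is 6 degrees). In form: [[[dx, dy, dz, ax, ay, az], ...]]. A call has 1 to 10 rows; each row is the pose to reach, as a shift and turn from the pose commanded when the call began, along the tool's axes at that moment; what a row does not reach only later rows make up. A row lasts 1/10 s, in which the tool goes at most 50 mm and 8.59 degrees, less where a joint would pass 70% of its speed; a pose out of reach is approached as far as the arm can. A call with a gripper value outside its range is refused whole. "jaw" is the closure, from 0 (fully open) to 1 (shut), set as the call begins (left out, the last holds). The fingers move at their own pace and stop on an object; "newtons" is the grip in N (left out, the last holds). Time passes only in rows, so rows that repeat a pose let the fingers close. It gives the time, the measured TCP pose, the force and the opening at its end, in the units of the state.
- sensors.observe(): the state, without advancing time (a new reading comes with each control period).
- get_image(name): name is "scene" or "top" or "wrist"; returns a dict with "img" (420x560x3 uint8, red, green, blue), "fx", "fy", "cx", "cy" (pixels), "dist" ([k1, k2, p1, p2, k3] as OpenCV has them; the pictures are not rectified), "T" (4x4, takes a point from camera to world coordinates). Camera axes: x right, y up, looking along -z (the intrinsics and any distortion apply to the point x, -y, -z); pixel columns grow to the right and rows downward; lengths in m; the calibration is good to about 2 mm. A picture is of the moment at which its call begins. There is no depth.
- workorder.close_job(): hands the job in, once; it reports no verdict.
The state is a dict: "time_s": time; "q": joint angles; "qvel": joint speeds; "joint_efforts": joint torques, N m; "position": TCP position; "tool_rot": TCP orientation; "ft_force": force on the tool from outside, world axes, zero at the start; "wrist_torque": the same for the moment, N m; "grip_width": finger opening in m.
Only numpy, scipy, OpenCV 4.12 (cv2) and the standard library are available. Lean on these libraries where they do the work, as an engineer would, in place of code of your own. Each camera call takes 0.05 s, during which the arm holds its last target. There are 200 camera calls.

## Working session

There is one attempt and no reset: what is moved stays moved. The work goes in short steps, Python scripts to look and compute and a tool call to move; the robot and the scene stay as the last step left them, time stands still between calls to the robot, and variables do not carry over. Pictures are saved under pics/ and viewed, about 12 in all and at most 16, crops included, and the job is handed in when it is done.

Besides the shell and the picture viewer there is one more tool, called after ">>>" as name([rows], argument=value, ...), one row to a line, values as JSON. arm_command: Moves the arm, as the interface text tells. Its arguments: {"type":"object","properties":{"plan":{"type":"array","items":{"type":"array","items":{"type":"array","items":{"type":"number"}}}},"jaw":{"type":"number"},"newtons":{"type":"number"}},"required":["plan"]}

```bash
mkdir -p pics; ls
python3 - <<'E'
from rig import sensors,get_image
import cv2,numpy as np
s=sensors.observe(); print(s)
for n in ("top","scene"):
    d=get_image(n); cv2.imwrite(f"pics/{n}0.png",d["img"][:,:,::-1]); print(n,d["fx"],d["cx"],d["cy"],d["dist"],np.round(d["T"],3))
E
```

```text
pics
{'time_s': 0.0, 'q': array([ 6.26641715e+01,  2.18411387e+01,  7.43874238e+01, -8.95729016e-04,
        8.38591651e+01, -1.23371476e+01]), 'qvel': array([-0.04454102,  0.02003885, -0.03109809, -0.05987641, -0.16457738,
        0.11261385]), 'joint_efforts': array([ 1.13163584e-03, -4.48454225e+01, -2.31283021e+01, -1.36572839e-04,
        4.67792837e-03, -5.14537106e-06]), 'position': array([0.1422258 , 0.53100422, 0.25569465]), 'tool_rot': array([[-6.89296837e-04,  2.58794664e-01,  9.65932113e-01],
       [-1.36729077e-03,  9.65931196e-01, -2.58795394e-01],
       [-9.99998828e-01, -1.49909691e-03, -3.11965762e-04]]), 'ft_force': array([ 0.4401055 ,  0.03892943, -0.24897393]), 'wrist_torque': array([0.02301999, 0.02264028, 0.01206734]), 'grip_width': 0.08533295408537178}
top 425.4468818682561 277.4335148641886 211.49065776495308 [-0.05817889  0.          0.          0.          0.        ] [[-0.012  0.986 -0.165  0.431]
 [-1.    -0.015 -0.018  0.021]
 [-0.02   0.164  0.986  0.875]
 [ 0.     0.     0.     1.   ]]
scene 432.0649645449353 273.17644638760385 206.9003435544213 [-0.12533389  0.          0.          0.          0.        ] [[ 0.332 -0.554  0.764  1.188]
 [ 0.943  0.201 -0.264 -0.168]
 [-0.007  0.808  0.589  0.574]
 [ 0.     0.     0.     1.   ]]
```

View pics/top0.png

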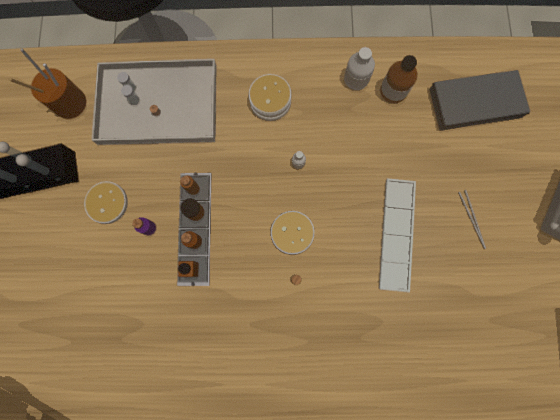

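View pics/scene0.png

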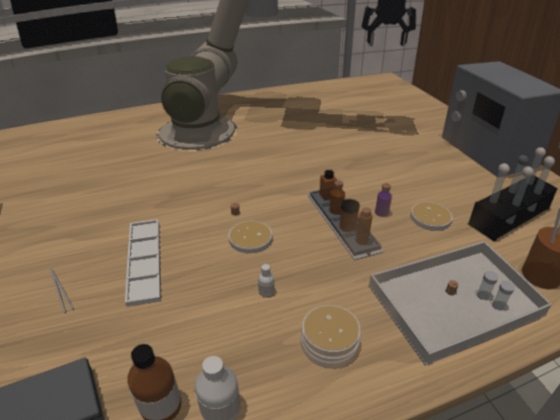

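The top view shows the rail at column ~195 (y>0). From near to far it holds square (187,269), shouldered (190,240), squat (192,210) and slim (189,184). The rack is at column ~398, the dish at (292,233), and the purple look-alike at (145,226).

```bash
cat > h.py <<'E'
import numpy as np,cv2
from rig import sensors,get_image
def ray(d,uv):
    K=np.array([[d["fx"],0,d["cx"]],[0,d["fy"],d["cy"]],[0,0,1]])
    p=cv2.undistortPoints(np.array(uv,float).reshape(-1,1,2),K,np.array(d["dist"],float))[:,0]
    T=np.array(d["T"]); v=np.c_[p[:,0],-p[:,1],-np.ones(len(p))]@T[:3,:3].T
    return T[:3,3],v
def plane(d,uv,z):
    o,v=ray(d,uv); return (o+v*((z-o[2])/v[:,2])[:,None])[:,:2]
def proj(d,P):
    K=np.array([[d["fx"],0,d["cx"]],[0,d["fy"],d["cy"]],[0,0,1]]); T=np.array(d["T"])
    c=(np.atleast_2d(P)-T[:3,3])@T[:3,:3]; c=c*[1,-1,-1]
    return cv2.projectPoints(c,np.zeros(3),np.zeros(3),K,np.array(d["dist"],float))[0][:,0]
E
python3 - <<'E'
from h import *
d=get_image("top"); im=d["img"]; hsv=cv2.cvtColor(im,cv2.COLOR_RGB2HSV)
def rect(mask,z,nm):
    m=cv2.morphologyEx(mask,cv2.MORPH_CLOSE,np.ones((3,3)))
    cs=cv2.findContours(m,cv2.RETR_EXTERNAL,cv2.CHAIN_APPROX_NONE)[0]
    c=max(cs,key=cv2.contourArea)[:,0]
    r=cv2.minAreaRect((plane(d,c,z)*1000).astype(np.float32)); print(nm,r, cv2.boundingRect(c))
m=np.zeros(im.shape[:2],np.uint8); m[170:300,370:425]=255
rect(cv2.inRange(hsv,(0,0,120),(180,60,255))&m,.012,"rack")
m[:]=0; m[165:292,172:216]=255
rect(cv2.inRange(hsv,(0,0,0),(180,70,255))&m,.009,"rail")
m[:]=0; m[205:260,265:320]=255
# dish
cv2.imwrite("pics/rail.png",cv2.resize(im[165:292,165:225,::-1],None,fx=4.6,fy=4.6,interpolation=cv2.INTER_CUBIC))
cv2.imwrite("pics/rack.png",cv2.resize(im[165:305,365:425,::-1],None,fx=4.6,fy=4.6,interpolation=cv2.INTER_CUBIC))
a,b=cv2.imread("pics/rail.png"),cv2.imread("pics/rack.png"); cv2.imwrite("pics/both.png",np.hstack([a,b[:a.shape[0]]]))
print(plane(d,[[292,233],[270,233],[315,233],[145,226]],.014))
E
```

```text
rack ((525.2181396484375, -207.84115600585938), (61.04078674316406, 229.04698181152344), 83.31871795654297) (380, 178, 36, 114)
rail ((544.1353759765625, 209.60421752929688), (66.43842315673828, 233.73924255371094), 89.69844055175781) (177, 173, 35, 113)
[[ 0.52981232  0.00787295]
 [ 0.53046512  0.052666  ]
 [ 0.52911624 -0.03888432]
 [ 0.54851426  0.31109041]]
```

View pics/both.png

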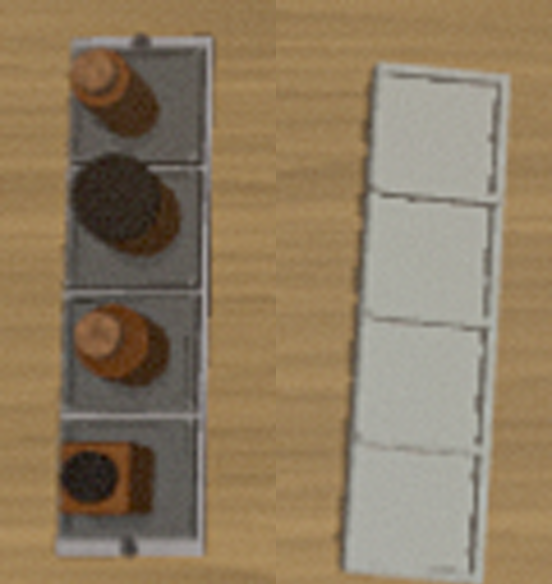

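The crops give the cap tops: slim (95,73), squat (118,198), shouldered (99,333) and square (90,476). The rail's aluminium edges lean slightly right.

Run:
```python
from h import *
d=get_image("top"); s=get_image("scene")
f=lambda p:np.array(p,float)/4.6+165-0.39
c=f([[72,38],[215,38],[57,553],[205,555]])
P=plane(d,c,.004)*1000; print("rail corners",P.round(1),P.mean(0).round(1),[np.degrees(np.arctan2(*(P[i]-P[i+2])[::-1])).round(2) for i in (0,1)])
# carrier dividers left/right at rim z .014
L=f([[72,160],[207,163],[66,293],[203,292],[62,414],[200,416]]);print("div",(plane(d,L,.014)*1000).round(1).tolist())
tops=f([[95,73],[118,198],[99,333],[90,476]]); hs=[.088,.070,.084,.076]
Q=[]
for t,h in zip(tops,hs):
    q=plane(d,[t],h)[0]; Q.append([*q,h]); 
print(np.round(Q,4).tolist()); uv=proj(s,Q); print(uv.round(1).tolist())
im=s["img"][:,:,::-1].copy()
big=cv2.resize(im[160:260,300:410],None,fx=5,fy=5,interpolation=cv2.INTER_CUBIC)
for u in uv: cv2.drawMarker(big,tuple(int(x) for x in ((u-[300,160])*5+2)),(0,255,0),0,12,1)
cv2.imwrite("pics/s1.png",big)
```

```text
rail corners [[662.8 242.8]
 [661.5 176.3]
 [427.9 243.8]
 [426.5 177.7]] [544.7 210.2] [np.float64(-0.23), np.float64(-0.35)]
div [[603.3, 238.8], [600.9, 177.3], [542.8, 239.9], [542.3, 178.2], [488.8, 240.4], [487.2, 178.8]]
[[0.6252, 0.2114, 0.088], [0.5755, 0.2046, 0.07], [0.517, 0.2081, 0.084], [0.4592, 0.2125, 0.076]]
[[365.2, 209.4], [349.0, 203.4], [338.1, 182.3], [327.9, 171.6]]
```

View pics/s1.png

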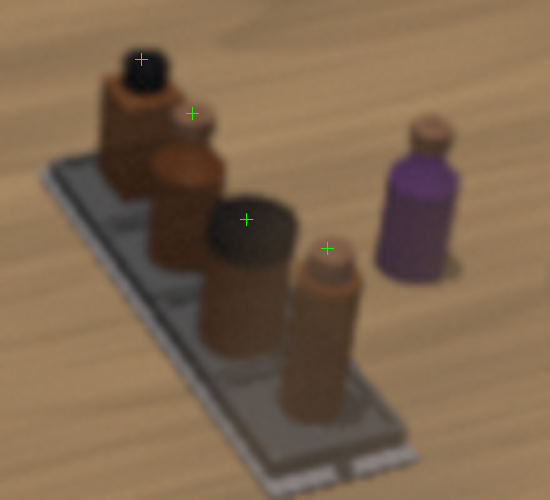

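```bash
cat >> h.py <<'E'
from scipy.spatial.transform import Rotation as R
def goto(x,y,z,yaw):
    s=sensors.observe(); M=s["tool_rot"]; p=s["position"]
    c,n=np.cos(np.radians(yaw)),np.sin(np.radians(yaw))
    G=np.array([[0,-n,c],[0,c,n],[-1,0,0]])
    rv=np.degrees(R.from_matrix(M.T@G).as_rotvec())/6
    print((M.T@(np.array([x,y,z])-p)/.025).round(2).tolist(),rv.round(2).tolist(),"pos",p.round(4),"w",s["grip_width"].round(4),"F",s["ft_force"].round(1),"t",s["time_s"])
E
python3 -c "
from h import *
goto(.625,.211,.17,-.3)"
```

```text
Traceback (most recent call last):
  File "h.py", line 20, in goto
    print((M.T@(np.array([x,y,z])-p)/.025).round(2).tolist(),rv.round(2).tolist(),"pos",p.round(4),"w",s["grip_width"].round(4),"F",s["ft_force"].round(1),"t",s["time_s"])
                                                                                                       ^^^^^^^^^^^^^^^^^^^^^
AttributeError: 'float' object has no attribute 'round'
```

```bash
sed -i 's/s\["grip_width"\].round(4)/round(s["grip_width"],4)/' h.py
python3 -c "
from h import *
goto(.625,.211,.17,-.3)"
```

```text
[3.44, -7.37, 21.97] [-2.45, -0.0, 0.01] pos [0.1423 0.5312 0.2561] w 0.0852 F [-0.4 -0.5  0.4] t 0.25
```

>>> arm_command([
  [[0,-3.7,11,-1.2,0,0],[0,-7.37,22,-2.45,0,0],[0,-7.37,22,-2.45,0,0],[0,-7.37,22,-2.45,0,0],[0,-7.37,22,-2.45,0,0],[0,-7.37,22,-2.45,0,0],[0,-7.37,22,-2.45,0,0],[0,-7.37,22,-2.45,0,0],[0,-7.37,22,-2.45,0,0],[0,-7.37,22,-2.45,0,0]],
], jaw=0.3, newtons=30)

```text
time_s: 1.25
position: [0.5593, 0.2545, 0.2563]
tool_rot: [[-0.0, 0.005, 1.0], [0.0, 1.0, -0.005], [-1.0, 0.0, -0.0]]
ft_force: [0.0, 1.9, 0.5]
grip_width: 0.0597
```

>>> arm_command([
  [[0,0,0,0,0,0],[0,0,0,0,0,0],[0,0,0,0,0,0]],
])

```text
time_s: 1.55
position: [0.5571, 0.2566, 0.2563]
tool_rot: [[-0.0, 0.004, 1.0], [0.0, 1.0, -0.004], [-1.0, 0.0, -0.0]]
ft_force: [0.3, -0.4, 0.2]
grip_width: 0.06
```

```bash
python3 -c "
from h import *
goto(.625,.211,.13,-.3)
d=get_image('wrist'); im=d['img'][:,:,::-1].copy()
for p in ([.625,.211,.088],[.5755,.2046,.07],[.517,.2081,.084],[.4592,.2125,.076]):
    u=proj(d,p)[0]; print(u); cv2.drawMarker(im,tuple(int(x) for x in u),(0,255,0),0,12,1)
cv2.imwrite('pics/w1.png',im)"
```

```text
[5.05, -1.81, 2.73] [0.01, -0.0, -0.0] pos [0.5571 0.2566 0.2563] w 0.06 F [ 0.3 -0.4  0.2] t 1.55
[234.98566025 281.78832604]
[227.95169281 220.38064114]
[226.31895601 153.73348696]
[230.39998569  76.96803963]
```

View pics/w1.png

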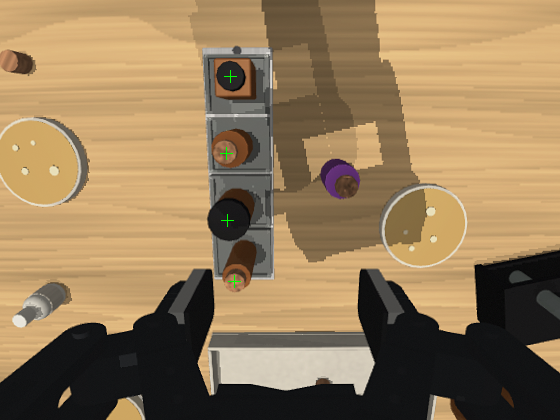

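The wrist view confirms it: the predicted marks (235,282), (228,220), (226,154) and (230,77) sit on the four caps within 1–2 mm.

>>> arm_command([
  [[2,-1.81,2.73,0,0,0],[4,-1.81,2.73,0,0,0],[4,-1.81,2.73,0,0,0],[4,-1.81,2.73,0,0,0],[4,-1.81,2.73,0,0,0],[5.2,-1.81,2.73,0,0,0],[6.2,-1.81,2.73,0,0,0],[7.2,-1.81,2.73,0,0,0],[7.9,-1.81,2.73,0,0,0],[8.4,-1.81,2.73,0,0,0]],
])

```text
time_s: 2.6
position: [0.6258, 0.2119, 0.0479]
tool_rot: [[0.003, 0.004, 1.0], [0.001, 1.0, -0.004], [-1.0, 0.001, 0.003]]
ft_force: [0.3, -0.6, -0.4]
grip_width: 0.0597
```

>>> arm_command([
  [[0,0,0,0,0,0],[0,0,0,0,0,0],[0,0,0,0,0,0],[0,0,0,0,0,0],[0,0,0,0,0,0],[0,0,0,0,0,0]],
], jaw=1, newtons=30)

```text
time_s: 3.2
position: [0.6265, 0.2109, 0.0483]
tool_rot: [[0.003, 0.005, 1.0], [0.001, 1.0, -0.005], [-1.0, 0.001, 0.003]]
ft_force: [-1.0, 2.1, 6.7]
grip_width: 0.0258
```

```bash
python3 -c "
from h import *
goto(.4418,-.198,.19,-6.7)"
```

```text
[-5.71, -16.39, -7.29] [1.07, 0.03, -0.01] pos [0.6265 0.2109 0.0483] w 0.0258 F [-1.   2.1  6.7] t 3.2
```

>>> arm_command([
  [[-0.8,0,0,0,0,0],[-2,0,0,0,0,0],[-3.2,0,0,0,0,0],[-4.2,-0.6,-0.3,0,0,0],[-4.2,-2,-0.9,0.15,0,0],[-4.2,-3.6,-1.6,0.3,0,0],[-4.2,-5.2,-2.3,0.45,0,0],[-4.2,-6.8,-3.0,0.6,0,0],[-4.2,-8.4,-3.7,0.7,0,0],[-4.2,-10,-4.4,0.8,0,0]],
])

```text
time_s: 4.2
position: [0.5138, -0.0405, 0.1521]
tool_rot: [[0.001, 0.089, 0.996], [-0.001, 0.996, -0.089], [-1.0, -0.0, 0.001]]
ft_force: [1.1, -1.0, -0.5]
grip_width: 0.0255
```

```bash
python3 -c "
from h import *
goto(.4418,-.198,.15,-6.7)"
```

```text
[0.08, -6.53, -2.3] [0.26, 0.01, 0.0] pos [ 0.5138 -0.0405  0.1521] w 0.0255 F [ 1.1 -1.  -0.5] t 4.2
```

>>> arm_command([
  [[0,-1.6,-0.6,0.1,0,0],[0,-3.2,-1.1,0.2,0,0],[0,-4.6,-1.6,0.26,0,0],[0,-5.6,-2,0.26,0,0],[0,-6.3,-2.2,0.26,0,0],[0,-6.5,-2.3,0.26,0,0],[0,-6.5,-2.3,0.26,0,0],[0,-6.5,-2.3,0.26,0,0]],
])

```text
time_s: 5.0
position: [0.4431, -0.1951, 0.1515]
tool_rot: [[0.0, 0.115, 0.993], [0.0, 0.993, -0.115], [-1.0, 0.0, 0.0]]
ft_force: [0.5, 0.5, -0.1]
grip_width: 0.0253
```

```bash
python3 -c "
from h import *
goto(.4418,-.198,.0445,-6.7)
d=get_image('wrist'); im=d['img'][:,:,::-1].copy()
a=np.radians(-6.7)
for i,x in enumerate((-84,-28,28,84)):
    u=proj(d,[.5252+x*np.cos(a)/1000,-.2078+x*np.sin(a)/1000,.006])[0]; cv2.drawMarker(im,tuple(int(x) for x in u),(0,0,255),0,12,1)
cv2.imwrite('pics/w2.png',im)"
```

```text
[4.28, -0.12, -0.04] [0.01, 0.0, -0.0] pos [ 0.4431 -0.1951  0.1515] w 0.0253 F [ 0.5  0.5 -0.1] t 5.0
```

View pics/w2.png

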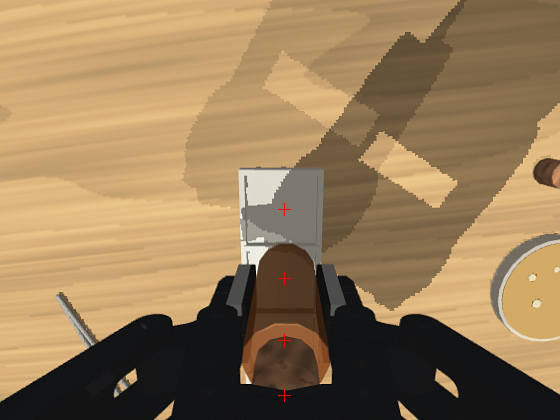

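The nearest bay spans (239–324, 170–243) and its predicted centre (285,209) agrees. I'll lower the vial.

>>> arm_command([
  [[1,-0.12,-0.04,0,0,0],[2,-0.12,-0.04,0,0,0],[3,-0.12,-0.04,0,0,0],[3.6,-0.12,-0.04,0,0,0],[3.9,-0.12,-0.04,0,0,0],[4.1,-0.12,-0.04,0,0,0],[4.2,-0.12,-0.04,0,0,0],[4.24,-0.12,-0.04,0,0,0],[4.26,-0.12,-0.04,0,0,0],[4.26,-0.12,-0.04,0,0,0]],
])

```text
time_s: 6.05
position: [0.4416, -0.1987, 0.0452]
tool_rot: [[0.001, 0.116, 0.993], [-0.0, 0.993, -0.116], [-1.0, -0.0, 0.001]]
ft_force: [-0.4, -0.1, 0.0]
grip_width: 0.0256
```

>>> arm_command([
  [[0.02,0,0,0,0,0],[0.03,0,0,0,0,0],[0.03,0,0,0,0,0]],
])

```text
time_s: 6.35
position: [0.4415, -0.1987, 0.0443]
tool_rot: [[0.0, 0.116, 0.993], [-0.0, 0.993, -0.116], [-1.0, -0.0, 0.0]]
ft_force: [-1.1, 0.5, 2.6]
grip_width: 0.0252
```

>>> arm_command([
  [[0.01,0,0,0,0,0],[0.01,0,0,0,0,0],[0.01,0,0,0,0,0],[0.01,0,0,0,0,0],[0,0,0,0,0,0]],
], jaw=0.35)

```text
time_s: 6.85
position: [0.4415, -0.1986, 0.0441]
tool_rot: [[-0.0, 0.116, 0.993], [0.0, 0.993, -0.116], [-1.0, 0.0, -0.0]]
ft_force: [-0.2, -0.2, -0.5]
grip_width: 0.0558
```

>>> arm_command([
  [[-0.6,0,0,0,0,0],[-1.6,0,0,0,0,0],[-2.8,0,0,0,0,0],[-4.2,0,0,0,0,0],[-5,0,0,0,0,0],[-5,0,0,0,0,0],[-5,0,0,0,0,0]],
])

```text
time_s: 7.55
position: [0.4413, -0.1984, 0.1688]
tool_rot: [[-0.0, 0.116, 0.993], [0.0, 0.993, -0.116], [-1.0, 0.0, -0.0]]
ft_force: [-0.3, 0.3, -0.5]
grip_width: 0.056
```

```bash
python3 -c "
from h import *
goto(.5755,.205,.15,-.3)
d=get_image('wrist'); a=d['img'][:,:,::-1]
b=get_image('top')['img'][150:300,160:430,::-1]
cv2.imwrite('pics/w3.png',cv2.resize(a,None,fx=1,fy=1)); cv2.imwrite('pics/t3.png',cv2.resize(b,None,fx=2.9,fy=2.9))"
```

```text
[0.75, 16.65, 3.46] [-1.06, -0.0, -0.0] pos [ 0.4413 -0.1984  0.1688] w 0.056 F [-0.3  0.3 -0.5] t 7.55
```

View pics/w3.png

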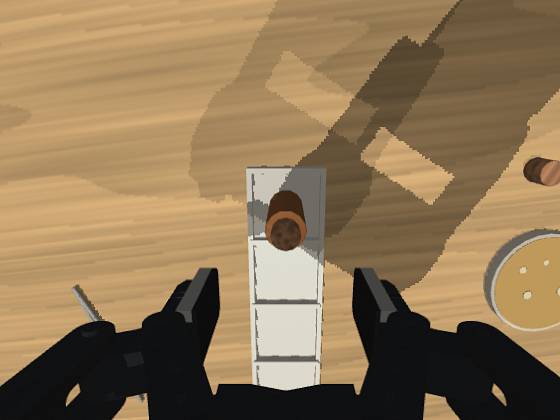

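The slim vial stands upright in the nearest bay, with its cork at (287,232). The squat jar is next.

>>> arm_command([
  [[0,2,0.4,-0.1,0,0],[0,4,0.8,-0.25,0,0],[0,6,1.2,-0.4,0,0],[0,8,1.7,-0.5,0,0],[0,10,2.1,-0.65,0,0],[0,12,2.5,-0.8,0,0],[0,14,2.9,-0.9,0,0],[0,15.5,3.2,-1,0,0],[0,16.5,3.4,-1.06,0,0],[0,16.65,3.46,-1.06,0,0]],
], jaw=0.25)

```text
time_s: 8.65
position: [0.5755, 0.2074, 0.1672]
tool_rot: [[-0.002, 0.002, 1.0], [0.0, 1.0, -0.002], [-1.0, -0.0, -0.002]]
ft_force: [-0.2, -0.7, -0.6]
grip_width: 0.0638
```

>>> arm_command([
  [[0,0,0,0,0,0],[0,0,0,0,0,0]],
])

```text
time_s: 8.85
position: [0.5754, 0.2036, 0.1684]
tool_rot: [[-0.001, 0.006, 1.0], [-0.0, 1.0, -0.006], [-1.0, -0.0, -0.001]]
ft_force: [0.3, 0.2, 0.1]
grip_width: 0.064
```

```bash
python3 -c "
from h import *
goto(.575,.205,.046,-.3)"
```

```text
[4.9, 0.06, -0.01] [-0.01, -0.01, 0.0] pos [0.5754 0.2036 0.1684] w 0.064 F [0.3 0.2 0.1] t 8.85
```

>>> arm_command([
  [[1,0.06,0,0,0,0],[2,0.06,0,0,0,0],[3,0.06,0,0,0,0],[3.8,0.06,0,0,0,0],[4.4,0.06,0,0,0,0],[4.8,0.06,0,0,0,0],[4.9,0.06,0,0,0,0],[4.9,0.06,0,0,0,0]],
])

```text
time_s: 9.65
position: [0.5758, 0.2058, 0.0468]
tool_rot: [[0.0, 0.006, 1.0], [-0.0, 1.0, -0.006], [-1.0, -0.0, 0.0]]
ft_force: [0.3, 0.0, 0.1]
grip_width: 0.0641
```

>>> arm_command([
  [[0,0,0,0,0,0],[0,0,0,0,0,0],[0,0,0,0,0,0],[0,0,0,0,0,0],[0,0,0,0,0,0],[0,0,0,0,0,0]],
], jaw=1, newtons=30)

```text
time_s: 10.25
position: [0.576, 0.2065, 0.0474]
tool_rot: [[0.002, 0.005, 1.0], [0.0, 1.0, -0.005], [-1.0, 0.0, 0.002]]
ft_force: [-0.1, 0.0, 6.3]
grip_width: 0.0357
```

```bash
python3 -c "
from h import *
goto(.4974,-.2046,.15,-6.7)"
```

```text
[-4.11, -16.46, -3.06] [1.07, 0.01, -0.0] pos [0.576  0.2065 0.0474] w 0.0357 F [-0.1  0.   6.3] t 10.25
```

>>> arm_command([
  [[-0.8,0,0,0,0,0],[-2,0,0,0,0,0],[-3.2,0,0,0,0,0],[-4.1,-0.6,-0.1,0,0,0],[-4.2,-2,-0.4,0.15,0,0],[-4.2,-3.6,-0.7,0.3,0,0],[-4.2,-5.2,-1.0,0.45,0,0],[-4.2,-6.8,-1.3,0.6,0,0],[-4.2,-8.4,-1.6,0.7,0,0],[-4.2,-10,-1.9,0.8,0,0]],
])

```text
time_s: 11.25
position: [0.5261, -0.0449, 0.1515]
tool_rot: [[-0.0, 0.089, 0.996], [0.0, 0.996, -0.089], [-1.0, 0.0, -0.0]]
ft_force: [0.1, 0.0, -0.9]
grip_width: 0.0356
```

```bash
python3 -c "
from h import *
goto(.4974,-.2046,.15,-6.7)"
```

```text
[0.06, -6.47, -0.58] [0.26, -0.0, -0.0] pos [ 0.5261 -0.0449  0.1515] w 0.0356 F [ 0.1  0.  -0.9] t 11.25
```

>>> arm_command([
  [[0,-1.6,-0.15,0.1,0,0],[0,-3.2,-0.3,0.2,0,0],[0,-4.6,-0.4,0.26,0,0],[0,-5.6,-0.5,0.26,0,0],[0,-6.3,-0.56,0.26,0,0],[0,-6.47,-0.58,0.26,0,0],[0,-6.47,-0.58,0.26,0,0],[0,-6.47,-0.58,0.26,0,0]],
])

```text
time_s: 12.05
position: [0.4981, -0.2023, 0.1515]
tool_rot: [[-0.0, 0.115, 0.993], [0.0, 0.993, -0.115], [-1.0, 0.0, -0.0]]
ft_force: [-0.1, 0.1, -1.9]
grip_width: 0.0356
```

```bash
python3 -c "
from h import *
goto(.4974,-.2046,.0434,-6.7)"
```

```text
[4.32, -0.1, -0.01] [0.01, -0.0, -0.0] pos [ 0.4981 -0.2023  0.1515] w 0.0356 F [-0.1  0.1 -1.9] t 12.05
```

>>> arm_command([
  [[1,-0.1,-0.01,0,0,0],[2,-0.1,-0.01,0,0,0],[3,-0.1,-0.01,0,0,0],[3.6,-0.1,-0.01,0,0,0],[3.9,-0.1,-0.01,0,0,0],[4.1,-0.1,-0.01,0,0,0],[4.2,-0.1,-0.01,0,0,0],[4.26,-0.1,-0.01,0,0,0],[4.29,-0.1,-0.01,0,0,0],[4.29,-0.1,-0.01,0,0,0]],
])

```text
time_s: 13.05
position: [0.4976, -0.2058, 0.0447]
tool_rot: [[0.001, 0.116, 0.993], [-0.0, 0.993, -0.116], [-1.0, -0.0, 0.001]]
ft_force: [-0.1, 0.1, -0.7]
grip_width: 0.0356
```

>>> arm_command([
  [[0.02,0,0,0,0,0],[0.03,0,0,0,0,0],[0.03,0,0,0,0,0]],
])

```text
time_s: 13.35
position: [0.4975, -0.2058, 0.0436]
tool_rot: [[0.0, 0.116, 0.993], [-0.0, 0.993, -0.116], [-1.0, -0.0, 0.0]]
ft_force: [0.4, -0.2, -0.8]
grip_width: 0.0356
```

>>> arm_command([
  [[0.02,0,0,0,0,0],[0.03,0,0,0,0,0],[0.03,0,0,0,0,0]],
])

```text
time_s: 13.65
position: [0.4976, -0.2057, 0.0434]
tool_rot: [[0.0, 0.116, 0.993], [-0.0, 0.993, -0.116], [-1.0, -0.0, 0.0]]
ft_force: [-1.6, 0.6, 5.3]
grip_width: 0.036
```

>>> arm_command([
  [[0,0,0,0,0,0],[0,0,0,0,0,0],[0,0,0,0,0,0],[0,0,0,0,0,0],[0,0,0,0,0,0]],
], jaw=0.3)

```text
time_s: 14.15
position: [0.4975, -0.2058, 0.0428]
tool_rot: [[-0.0, 0.116, 0.993], [0.0, 0.993, -0.116], [-1.0, 0.0, -0.0]]
ft_force: [0.0, -0.6, 0.1]
grip_width: 0.0597
```

>>> arm_command([
  [[-0.6,0,0,0,0,0],[-1.6,0,0,0,0,0],[-2.8,0,0,0,0,0],[-4.2,0,0,0,0,0],[-5,0,0,0,0,0],[-5,0,0,0,0,0],[-5,0,0,0,0,0]],
])

```text
time_s: 14.85
position: [0.4973, -0.2056, 0.1675]
tool_rot: [[-0.0, 0.116, 0.993], [0.0, 0.993, -0.116], [-1.0, 0.0, -0.0]]
ft_force: [-0.9, -0.2, -0.5]
grip_width: 0.0598
```

```bash
python3 -c "
from h import *
goto(.517,.2085,.165,-.3)
d=get_image('wrist'); a=d['img'][:,:,::-1]
cv2.imwrite('pics/w4.png',a)"
```

```text
[0.1, 16.54, -1.14] [-1.06, -0.0, -0.0] pos [ 0.4973 -0.2056  0.1675] w 0.0598 F [-0.9 -0.2 -0.5] t 14.85
```

View pics/w4.png

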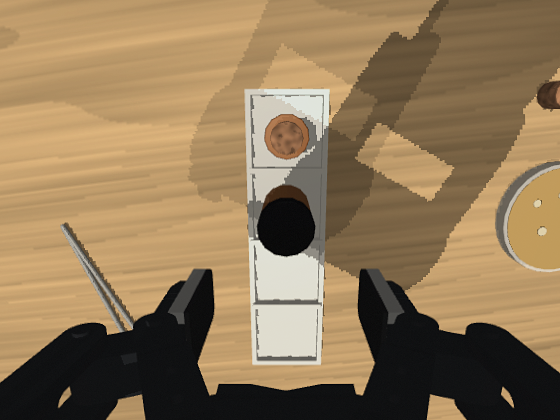

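Slim (286,137) and squat (286,227) both stand upright in bays 1 and 2. The shouldered bottle is next.

>>> arm_command([
  [[0,2,-0.1,-0.1,0,0],[0,4,-0.3,-0.25,0,0],[0,6,-0.4,-0.4,0,0],[0,8,-0.5,-0.5,0,0],[0,10,-0.7,-0.65,0,0],[0,12,-0.8,-0.8,0,0],[0,14,-1,-0.9,0,0],[0,15.5,-1.1,-1,0,0],[0,16.4,-1.14,-1.06,0,0],[0,16.54,-1.14,-1.06,0,0]],
], jaw=0.27)

```text
time_s: 15.9
position: [0.5164, 0.2105, 0.1662]
tool_rot: [[-0.003, 0.002, 1.0], [-0.0, 1.0, -0.002], [-1.0, -0.0, -0.003]]
ft_force: [0.4, -0.5, -0.1]
grip_width: 0.0621
```

>>> arm_command([
  [[0,0,0,0,0,0],[0,0,0,0,0,0],[0,0,0,0,0,0]],
])

```text
time_s: 16.2
position: [0.5172, 0.2071, 0.1676]
tool_rot: [[-0.001, 0.007, 1.0], [-0.0, 1.0, -0.007], [-1.0, -0.0, -0.001]]
ft_force: [0.3, -0.8, 0.1]
grip_width: 0.0621
```

```bash
python3 -c "
from h import *
goto(.517,.2085,.043,-.3)"
```

```text
[4.98, 0.06, -0.01] [-0.02, -0.0, 0.0] pos [0.5172 0.2071 0.1676] w 0.0621 F [ 0.3 -0.8  0.1] t 16.2
```

>>> arm_command([
  [[1,0.06,0,0,0,0],[2,0.06,0,0,0,0],[3,0.06,0,0,0,0],[3.8,0.06,0,0,0,0],[4.4,0.06,0,0,0,0],[4.8,0.06,0,0,0,0],[4.95,0.06,0,0,0,0],[4.98,0.06,0,0,0,0]],
])

```text
time_s: 17.0
position: [0.5173, 0.2094, 0.0434]
tool_rot: [[0.0, 0.006, 1.0], [-0.0, 1.0, -0.006], [-1.0, -0.0, 0.0]]
ft_force: [1.1, 0.4, 0.1]
grip_width: 0.0622
```

>>> arm_command([
  [[0,0,0,0,0,0],[0,0,0,0,0,0],[0,0,0,0,0,0],[0,0,0,0,0,0],[0,0,0,0,0,0],[0,0,0,0,0,0]],
], jaw=1, newtons=30)

```text
time_s: 17.6
position: [0.5175, 0.2098, 0.0441]
tool_rot: [[0.001, 0.005, 1.0], [0.0, 1.0, -0.005], [-1.0, 0.0, 0.001]]
ft_force: [-0.7, -0.5, 6.2]
grip_width: 0.0311
```

```bash
python3 -c "
from h import *
goto(.553,-.2111,.15,-6.7)"
```

```text
[-4.24, -16.83, 1.51] [1.07, 0.01, -0.0] pos [0.5175 0.2098 0.0441] w 0.0311 F [-0.7 -0.5  6.2] t 17.6
```

>>> arm_command([
  [[-0.8,0,0,0,0,0],[-2,0,0,0,0,0],[-3.2,0,0,0,0,0],[-4.1,-0.6,0,0,0,0],[-4.3,-2,0.2,0.15,0,0],[-4.3,-3.6,0.3,0.3,0,0],[-4.3,-5.2,0.5,0.45,0,0],[-4.3,-6.8,0.6,0.6,0,0],[-4.3,-8.4,0.8,0.7,0,0],[-4.3,-10,0.9,0.8,0,0]],
])

```text
time_s: 18.6
position: [0.5383, -0.0419, 0.1508]
tool_rot: [[0.0, 0.089, 0.996], [0.0, 0.996, -0.089], [-1.0, 0.0, 0.0]]
ft_force: [1.4, -0.3, -0.9]
grip_width: 0.0315
```

```bash
python3 -c "
from h import *
goto(.553,-.2111,.15,-6.7)"
```

```text
[0.03, -6.69, 1.19] [0.26, 0.0, -0.0] pos [ 0.5383 -0.0419  0.1508] w 0.0315 F [ 1.4 -0.3 -0.9] t 18.6
```

>>> arm_command([
  [[0,-1.6,0.3,0.1,0,0],[0,-3.2,0.6,0.2,0,0],[0,-4.7,0.9,0.26,0,0],[0,-5.8,1.1,0.26,0,0],[0,-6.5,1.19,0.26,0,0],[0,-6.69,1.19,0.26,0,0],[0,-6.69,1.19,0.26,0,0],[0,-6.69,1.19,0.26,0,0]],
])

```text
time_s: 19.4
position: [0.553, -0.2082, 0.1508]
tool_rot: [[-0.0, 0.115, 0.993], [0.001, 0.993, -0.115], [-1.0, 0.001, -0.0]]
ft_force: [0.2, 0.1, -0.2]
grip_width: 0.0311
```

```bash
python3 -c "
from h import *
goto(.553,-.2111,.040,-6.7)"
```

```text
[4.43, -0.12, 0.01] [0.02, -0.0, -0.01] pos [ 0.553  -0.2082  0.1508] w 0.0311 F [ 0.2  0.1 -0.2] t 19.4
```

>>> arm_command([
  [[1,-0.08,0,0,0,0],[2,-0.08,0,0,0,0],[3,-0.08,0,0,0,0],[3.7,-0.08,0,0,0,0],[4.0,-0.08,0,0,0,0],[4.2,-0.08,0,0,0,0],[4.32,-0.08,0,0,0,0],[4.37,-0.08,0,0,0,0],[4.4,-0.08,0,0,0,0],[4.4,-0.08,0,0,0,0]],
])

```text
time_s: 20.4
position: [0.553, -0.2116, 0.0412]
tool_rot: [[0.001, 0.116, 0.993], [-0.0, 0.993, -0.116], [-1.0, -0.0, 0.001]]
ft_force: [-0.8, -0.1, -0.9]
grip_width: 0.0312
```

>>> arm_command([
  [[0.02,0,0,0,0,0],[0.04,0,0,0,0,0],[0.04,0,0,0,0,0]],
])

```text
time_s: 20.7
position: [0.553, -0.2117, 0.0401]
tool_rot: [[0.0, 0.116, 0.993], [-0.0, 0.993, -0.116], [-1.0, -0.0, 0.0]]
ft_force: [-1.0, 0.6, 2.0]
grip_width: 0.0316
```

>>> arm_command([
  [[0.01,0,0,0,0,0],[0.01,0,0,0,0,0]],
])

```text
time_s: 20.9
position: [0.553, -0.2116, 0.0401]
tool_rot: [[0.0, 0.116, 0.993], [-0.0, 0.993, -0.116], [-1.0, -0.0, 0.0]]
ft_force: [-2.0, 0.8, 4.8]
grip_width: 0.0314
```

>>> arm_command([
  [[0,0,0,0,0,0],[0,0,0,0,0,0],[0,0,0,0,0,0],[0,0,0,0,0,0],[0,0,0,0,0,0]],
], jaw=0.33)

```text
time_s: 21.4
position: [0.5529, -0.2115, 0.0395]
tool_rot: [[-0.0, 0.116, 0.993], [0.0, 0.993, -0.116], [-1.0, 0.0, -0.0]]
ft_force: [0.2, 0.2, -0.3]
grip_width: 0.0574
```

>>> arm_command([
  [[-0.6,0,0,0,0,0],[-1.6,0,0,0,0,0],[-2.8,0,0,0,0,0],[-4.2,0,0,0,0,0],[-5,0,0,0,0,0],[-5,0,0,0,0,0],[-5,0,0,0,0,0]],
])

```text
time_s: 22.1
position: [0.5527, -0.2114, 0.1642]
tool_rot: [[-0.0, 0.116, 0.993], [0.0, 0.993, -0.116], [-1.0, 0.0, -0.0]]
ft_force: [-0.2, 0.5, -0.8]
grip_width: 0.0575
```

```bash
python3 -c "
from h import *
goto(.4597,.2125,.165,-.3)
d=get_image('wrist'); a=d['img'][:,:,::-1]
cv2.imwrite('pics/w5.png',a)"
```

```text
[-0.03, 16.41, -5.66] [-1.06, -0.0, -0.0] pos [ 0.5527 -0.2114  0.1642] w 0.0575 F [-0.2  0.5 -0.8] t 22.1
```

View pics/w5.png

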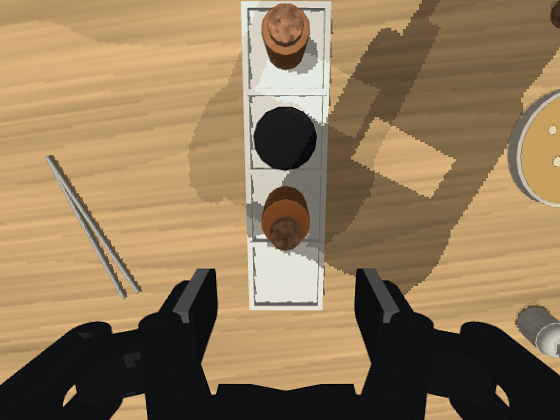

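Slim, squat and shouldered all stand upright, at (287,30), (285,138) and (286,220). The square bottle is next.

>>> arm_command([
  [[0,1.9,-0.6,-0.1,0,0],[0,3.8,-1.3,-0.25,0,0],[0,5.7,-2,-0.4,0,0],[0,7.6,-2.6,-0.5,0,0],[0,9.5,-3.3,-0.65,0,0],[0,11.4,-3.9,-0.8,0,0],[0,13.2,-4.6,-0.9,0,0],[0,15,-5.2,-1,0,0],[0,16.2,-5.6,-1.06,0,0],[0,16.41,-5.66,-1.06,0,0]],
], jaw=0.27)

```text
time_s: 23.15
position: [0.4583, 0.215, 0.1633]
tool_rot: [[-0.003, 0.001, 1.0], [-0.0, 1.0, -0.001], [-1.0, -0.0, -0.003]]
ft_force: [-0.2, -0.1, 0.1]
grip_width: 0.0623
```

>>> arm_command([
  [[0,0,0,0,0,0],[0,0,0,0,0,0],[0,0,0,0,0,0]],
])

```text
time_s: 23.45
position: [0.4603, 0.2111, 0.1643]
tool_rot: [[-0.001, 0.007, 1.0], [-0.0, 1.0, -0.007], [-1.0, -0.0, -0.001]]
ft_force: [0.6, 0.3, 0.3]
grip_width: 0.0623
```

```bash
python3 -c "
from h import *
goto(.4597,.2125,.043,-.3)"
```

```text
[4.85, 0.06, -0.02] [-0.02, -0.01, 0.0] pos [0.4603 0.2111 0.1643] w 0.0623 F [0.6 0.3 0.3] t 23.45
```

>>> arm_command([
  [[1,0.06,0,0,0,0],[2,0.06,0,0,0,0],[3,0.06,0,0,0,0],[3.7,0.06,0,0,0,0],[4.3,0.06,0,0,0,0],[4.7,0.06,0,0,0,0],[4.83,0.06,0,0,0,0],[4.85,0.06,0,0,0,0]],
])

```text
time_s: 24.25
position: [0.4602, 0.2135, 0.0433]
tool_rot: [[-0.0, 0.006, 1.0], [-0.0, 1.0, -0.006], [-1.0, -0.0, -0.0]]
ft_force: [0.1, 0.8, 0.7]
grip_width: 0.0621
```

>>> arm_command([
  [[0,0,0,0,0,0],[0,0,0,0,0,0],[0,0,0,0,0,0],[0,0,0,0,0,0],[0,0,0,0,0,0],[0,0,0,0,0,0]],
], jaw=1, newtons=30)

```text
time_s: 24.85
position: [0.4603, 0.2139, 0.044]
tool_rot: [[0.001, 0.005, 1.0], [0.0, 1.0, -0.005], [-1.0, 0.0, 0.001]]
ft_force: [-0.1, 0.5, 6.6]
grip_width: 0.03
```

```bash
python3 -c "
from h import *
goto(.6086,-.2176,.15,-6.7)"
```

```text
[-4.24, -17.23, 6.03] [1.07, 0.01, -0.0] pos [0.4603 0.2139 0.044 ] w 0.03 F [-0.1  0.5  6.6] t 24.85
```

>>> arm_command([
  [[-0.8,0,0,0,0,0],[-2,0,0,0,0,0],[-3.2,0,0,0,0,0],[-4.1,-0.6,0.2,0,0,0],[-4.3,-2,0.7,0.15,0,0],[-4.3,-3.6,1.3,0.3,0,0],[-4.3,-5.2,1.8,0.45,0,0],[-4.3,-6.8,2.4,0.6,0,0],[-4.3,-8.4,2.9,0.7,0,0],[-4.3,-10,3.5,0.8,0,0]],
])

```text
time_s: 25.85
position: [0.5461, -0.0382, 0.1507]
tool_rot: [[-0.001, 0.089, 0.996], [0.0, 0.996, -0.089], [-1.0, 0.0, -0.001]]
ft_force: [0.9, 0.4, -0.8]
grip_width: 0.0294
```

```bash
python3 -c "
from h import *
goto(.6086,-.2176,.15,-6.7)"
```

```text
[0.03, -6.92, 3.13] [0.26, -0.01, -0.0] pos [ 0.5461 -0.0382  0.1507] w 0.0294 F [ 0.9  0.4 -0.8] t 25.85
```

>>> arm_command([
  [[0,-1.6,0.7,0.1,0,0],[0,-3.2,1.4,0.2,0,0],[0,-4.8,2.2,0.26,0,0],[0,-6,2.7,0.26,0,0],[0,-6.7,3.05,0.26,0,0],[0,-6.92,3.13,0.26,0,0],[0,-6.92,3.13,0.26,0,0],[0,-6.92,3.13,0.26,0,0],[0,-6.92,3.13,0.26,0,0]],
])

```text
time_s: 26.75
position: [0.6085, -0.2146, 0.151]
tool_rot: [[-0.0, 0.115, 0.993], [0.0, 0.993, -0.115], [-1.0, 0.0, -0.0]]
ft_force: [-0.0, -0.2, -0.5]
grip_width: 0.0293
```

```bash
python3 -c "
from h import *
goto(.6086,-.2176,.040,-6.7)"
```

```text
[4.44, -0.12, 0.02] [0.02, -0.0, -0.0] pos [ 0.6085 -0.2146  0.151 ] w 0.0293 F [-0.  -0.2 -0.5] t 26.75
```

>>> arm_command([
  [[1,-0.1,0,0,0,0],[2,-0.1,0,0,0,0],[3,-0.1,0,0,0,0],[3.7,-0.1,0,0,0,0],[4.0,-0.1,0,0,0,0],[4.2,-0.1,0,0,0,0],[4.32,-0.1,0,0,0,0],[4.38,-0.1,0,0,0,0],[4.41,-0.1,0,0,0,0],[4.41,-0.1,0,0,0,0]],
])

```text
time_s: 27.75
position: [0.6085, -0.2184, 0.041]
tool_rot: [[0.001, 0.116, 0.993], [-0.0, 0.993, -0.116], [-1.0, -0.0, 0.001]]
ft_force: [-0.5, 0.4, -1.4]
grip_width: 0.0298
```

>>> arm_command([
  [[0.02,0,0,0,0,0],[0.04,0,0,0,0,0],[0.04,0,0,0,0,0]],
])

```text
time_s: 28.05
position: [0.6085, -0.2184, 0.04]
tool_rot: [[0.0, 0.116, 0.993], [-0.0, 0.993, -0.116], [-1.0, -0.0, 0.001]]
ft_force: [-0.9, 1.2, 3.0]
grip_width: 0.0298
```

>>> arm_command([
  [[0.01,0,0,0,0,0],[0.01,0,0,0,0,0]],
])

```text
time_s: 28.25
position: [0.6085, -0.2184, 0.04]
tool_rot: [[0.001, 0.116, 0.993], [-0.0, 0.993, -0.116], [-1.0, -0.0, 0.001]]
ft_force: [-3.0, 0.4, 5.0]
grip_width: 0.0298
```

>>> arm_command([
  [[0,0,0,0,0,0],[0,0,0,0,0,0],[0,0,0,0,0,0],[0,0,0,0,0,0],[0,0,0,0,0,0]],
], jaw=0.33)

```text
time_s: 28.75
position: [0.6084, -0.2184, 0.0392]
tool_rot: [[-0.0, 0.116, 0.993], [0.0, 0.993, -0.116], [-1.0, 0.0, -0.0]]
ft_force: [0.0, 0.8, 0.0]
grip_width: 0.0572
```

>>> arm_command([
  [[-0.6,0,0,0,0,0],[-1.6,0,0,0,0,0],[-2.8,0,0,0,0,0],[-4.2,0,0,0,0,0],[-5,0,0,0,0,0],[-6,1,0,0,0,0],[-6,3,0,0,0,0],[-6,5,0,0,0,0],[-6,7,0,0,0,0],[-6,9,0,0,0,0]],
])

```text
time_s: 29.75
position: [0.6344, 0.007, 0.1894]
tool_rot: [[0.0, 0.116, 0.993], [0.0, 0.993, -0.116], [-1.0, 0.0, 0.0]]
ft_force: [0.6, 0.7, 0.6]
grip_width: 0.057
```

>>> arm_command([
  [[0,2,0,0,0,0],[0,4,0,0,0,0],[0,6,0,0,0,0],[0,8,0,0,0,0],[0,9,0,0,0,0],[0,9,0,0,0,0],[0,9,0,0,0,0]],
])

```text
time_s: 30.45
position: [0.6605, 0.2285, 0.189]
tool_rot: [[-0.0, 0.115, 0.993], [-0.0, 0.993, -0.115], [-1.0, -0.001, -0.0]]
ft_force: [-0.2, -1.4, -0.4]
grip_width: 0.0569
```

```bash
python3 -c "
from h import *
d=get_image('top')
a=d['img'][150:305,130:430,::-1]; b=get_image('scene')['img'][150:340,90:400,::-1]
cv2.imwrite('pics/f.png',np.vstack([cv2.resize(a,(560,289)),cv2.resize(b,(560,310))])[:600])
s=sensors.observe(); print(s['position'],s['ft_force'])"
```

```text
[0.66071709 0.22721721 0.18934213] [-0.5163957  -1.35008749  0.06377562]
```

View pics/f.png

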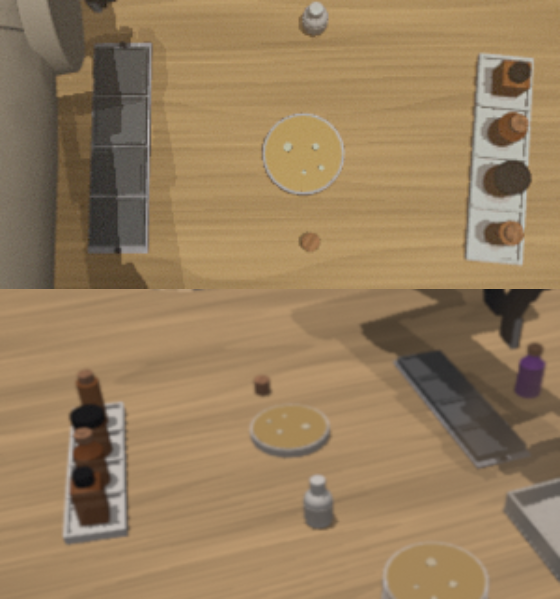

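Final views: all four stand upright in the order slim, squat, shouldered, square from near to far. The rail is empty, and the dish at (303,154) in the crop is where it started (expected (302,155)).

```bash
python3 -c "
from rig import workorder
print(workorder.close_job())"
```

```text
the job is handed in; nothing more can be done
None
```

All four vials are in the rack in reverse order, and the job is handed in. From nearest to farthest they stand slim, squat, shouldered, square. It took about 31 s of robot time.

- **Handling:** I gripped each vial at 30 N across the rail. Each one was lowered until light floor contact of about 3–5 N, then released and left.
- **Final pictures (top and scene):** All four vials stand upright, one to a bay, and the rail is empty. The dish is where it started, to within about a pixel. The purple look-alike is still standing and was never touched. The gripper was clear of everything, with wrist forces close to zero.
- **Checks:** None failed or disagreed. The predicted cap positions matched the close-up wrist view to about 1–2 mm.

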